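# Seat the roller blank in the V-block

### The job

Take the thick plain roller blank (the one without handles) out of the wooden rack and lower it gently into the V-block so that it lies fully down in both Vs, along them and centred lengthwise, ready to be clamped for carving. Set it down rather than dropping it, let go, and leave the slim roller and the rolling pin where they lie in the rack.

Things in the scene. Friction and masses are not known exactly. Their poses are not given: they have to be found in the camera images.
- roller_mid (a point): Middle of the thick plain roller blank, a beech cylinder 40 mm in diameter, 140 mm long, about 0.14 kg; the point is on its axis, half-way along. x runs along the cylinder (y, z turn as it rolls). Starts level in one of the rack's three places, 58 mm above the table. The rack's two bars (20 mm thick, 46 mm high) leave the blank's middle 70 mm free all round, down to the table.
- vblock_seat (a point): Where the blank's middle is when seated and centred in the fixed steel V-block, 63 mm above the table; x along the V, z up. Base 130 (x) by 110 mm, 15 mm thick, with two V jaws, each 25 mm along x, 90 mm wide, tops 70 mm above the table; 60 mm free between them for fingers. Each V: 90 degrees, 70 mm wide, 35 mm deep. Either end of the blank may point to +x.
- slim_mid (a point): Middle of the slim beech roller, 24 mm in diameter, 140 mm long, in another place of the rack; x along its length. Places of the rack are side by side, 95 mm apart from axis to axis. Not to be moved.
- pin_mid (a point): Middle of the small beech rolling pin in another place of the rack; x along its length. Barrel 40 mm in diameter, 120 mm long, with a 20 mm thick handle at each end, 210 mm over all. Not to be moved.

How it is judged:
At the end, for the whole second after the job is handed in: The blank rests in both Vs, its middle within 15 mm of the seat along the V, 10 mm across it and 5 mm in height, its axis within 10 degrees of the V; the slim roller and the rolling pin are within 20 mm of where they began (x of roller_mid in the frame of vblock_seat between -0.015 and 0.015 m and y of roller_mid in the frame of vblock_seat between -0.01 and 0.01 m and z of roller_mid in the frame of vblock_seat between -0.005 and 0.005 m and angle between the x axis of roller_mid and the x axis of vblock_seat, either way round below 0.17 rad and distance of each of slim_mid, pin_mid from where it was at the start of the episode below 0.02 m); the robot touches nothing.
It fails at once if the blank is dropped: free of the fingers and moving faster than 0.5 m/s (a fall of more than about 13 mm) (contact force between roller and the fingers below 0.01 N and linear speed of roller above 0.5 m/s).
It fails at once if the slim roller or the rolling pin is moved more than 40 mm (distance of any of slim_mid, pin_mid from where it was at the start of the episode above 0.04 m).
It also fails if it takes over 38 s, if anything falls off the work surface, if the arm or the gripper's body presses on something with over 40 N, if the wrist force passes 120 N, or if a joint passes its speed limit or range.

### The arm

A 6-joint arm with a two-finger parallel gripper is mounted at the origin on the work surface. World frame = base frame: x ahead of the robot, y to its left, z up, the work surface at z = 0. Lengths are in m, angles in rad, forces in N, time in s.
With the tool pointing down it reaches from about 0.4 to 0.825 m from the base axis. Payload 7 kg.
Tool frame: the origin (TCP) lies on the centre line of the jaws, within the pads' length; the fingertips stand tip_reach ahead of it and the grasp point (between the pads) is the TCP (tip_reach is the distance from the TCP to the fingertips, in m); z points along the fingers, y is the line along which they close (so a half turn about z gives the same grasp; the last joint's range is limited). The gripper opens to 88 mm and grips with 3 to 60 N. Pads are 19 mm wide; open, the fingers measure 130 mm over their backs; the gripper's body (78 mm by 193 mm) begins 47 mm behind the grasp point.
Start: joints at [1.441, 0.359, 0.012, 0, -1.224, -0.288], TCP at [0.274, 0.617, 0.246] pointing down, gripper open.
Joint ranges: [-3.07, 3.07], [-1.43, 2.12], [-1.02, 1.25], [-3.03, 1.67], [-3.05, -0], [-3.03, 3.03]. Speed limits (rad/s): [2.39, 2.39, 3.01, 3.14, 3.14, 3.14].

### API

Orientations are given as [roll, pitch, yaw] about the fixed x, y, z axes, in that order (R = Rz(yaw) Ry(pitch) Rx(roll)).
In Python, from station import get_state, grab_frame, calibration, job_done, find_in, mark_of, tip_reach gives the robot as it stands.
- The arm moves only by the shell command python3 -m handwheel 'ROWS' [OPENING] [FORCE]. ROWS is JSON, a list of rows, each an object with "delta_pos": the shift along the world's x, y, z in units of 30 mm (1.0 is 30 mm), a list of three; "dr": the turn, a rotation vector about the world's x, y, z in degrees, a list of three. In form: [{"delta_pos": [tx, ty, tz], "dr": [rx, ry, rz]}, ...]. A call has 1 to 10 rows; each row shifts and turns the commanded pose from where the row before left it; what a row does not reach is not made up. A row lasts 1/10 s, in which the tool goes at most 50 mm and 8.59 degrees, less where a joint would pass 70% of its speed; a pose out of reach is approached as far as the arm can. A call is refused whole if a number of a shift passes 1 or a number of a turn 8.59, either way. A call with a gripper value outside its range is refused whole. OPENING is the closure, from -1 (fully open) to 1 (shut), set as the call begins (- or left out, the last holds). The fingers move at their own pace and stop on an object; FORCE is the grip in N (left out, the last holds). Time passes only in rows, so rows that do not move let the fingers close. It gives the time, the measured TCP pose, the force, the opening and the grip force at its end, in the units of the state.
- get_state(): the state, without advancing time (a new reading comes with each control period).
- grab_frame(name): name is "scene" or "top"; returns the picture (384x512x3 uint8, red, green, blue); there is no depth.
- calibration(name): a dict with "fx", "fy", "cx", "cy" (pixels), "extrinsics" (4x4, takes a point from world to camera coordinates). Camera axes: x right, y down, z forward; pixel columns grow to the right and rows downward; lengths in m; the calibration is good to about 2 mm. A picture is of the moment at which its call begins. calibration takes no time and is no camera call.
- job_done(): hands the job in; it is judged then, once.
Trained networks look in the newest picture that a camera, given by its name, has taken for a name from the list of things; names that differ only in an ending like _2 or _b are one class to them, and where a whole thing is asked for, a point or a joint stands for the part that bears it (a point fixed in the world has none). Each returns a list of dicts, best first, with "conf" (0 to 1); they miss things now and then, are a little off and sometimes report something else, mostly with a low value. They report only what shows in the picture. A call takes as long as a camera call.
- find_in(camera, query): "location" ([column, row] in pixels, amid what is visible of it).
- mark_of(camera, query): "location" ([column, row] in pixels: a listed point, or the origin of a listed thing).
The state is a dict: "t": time; "q": joint angles; "qd": joint speeds; "joint_efforts": joint torques, N m; "eef_pos": TCP position; "ee_rot": TCP orientation; "force": force on the tool from outside, world axes, zero at the start; "moment": the same for the moment, N m; "width": finger opening in m; "gripper_force": force on a finger pad.
Only numpy, scipy, OpenCV 4.12 (cv2) and the standard library are available. Lean on these libraries where they do the work, as an engineer would, in place of code of your own. Each camera call takes 0.05 s, during which the arm holds its last target. There are 200 camera calls.

## Working session

There is one attempt and no reset: what is moved stays moved. The work goes in short steps, Python scripts to look and compute and a shell command to move; the robot and the scene stay as the last step left them, time stands still between calls to the robot, and variables do not carry over. Pictures are saved under pics/ and viewed, at most 10 in all, crops included, and the job is handed in when it is done.

```bash
mkdir -p pics
python3 - <<'E'
from station import *
import cv2,numpy as np
s=get_state();print(s['t'],s['eef_pos'],s['ee_rot'],s['width'],tip_reach)
a=[]
for c in('scene','top'):
    a.append(grab_frame(c)[:,:,::-1])
    k=calibration(c);print(c,k['fx'],k['cx'],k['cy'],np.round(k['extrinsics'],3).tolist())
    for q in('roller_mid','vblock_seat','slim_mid','pin_mid'):
        print(q,[(np.round(d['location'],1).tolist(),round(d['conf'],2)) for d in mark_of(c,q)[:3]])
cv2.imwrite('pics/a.png',cv2.resize(np.vstack(a),(400,600)) if 0 else a[1]); cv2.imwrite('pics/b.png',a[0])
E
```

```text
0.0 [0.2737053  0.61651966 0.24463601] [ 3.13994596e+00 -1.33030461e-04 -4.17905057e-01] 0.0876860506287233 0.019
scene 409.75586345152567 254.43200166712543 193.86237235734535 [[0.306, 0.952, -0.003, -0.176], [0.542, -0.177, -0.821, -0.214], [-0.782, 0.25, -0.571, 1.317], [0.0, 0.0, 0.0, 1.0]]
roller_mid [([389.3, 180.1], 0.89)]
vblock_seat [([153.9, 228.1], 0.74)]
slim_mid [([312.2, 202.8], 0.7)]
pin_mid [([353.4, 189.0], 0.89)]
top 362.1288636833825 252.32842422686574 187.2759789617287 [[-0.026, -0.999, -0.039, 0.055], [-0.984, 0.033, -0.177, 0.518], [0.178, 0.033, -0.983, 0.854], [0.0, 0.0, 0.0, 1.0]]
roller_mid [([131.2, 181.6], 0.6)]
vblock_seat [([343.6, 168.0], 0.84)]
slim_mid [([206.9, 180.9], 0.6)]
pin_mid [([169.6, 180.4], 0.72)]
```

View pics/a.png

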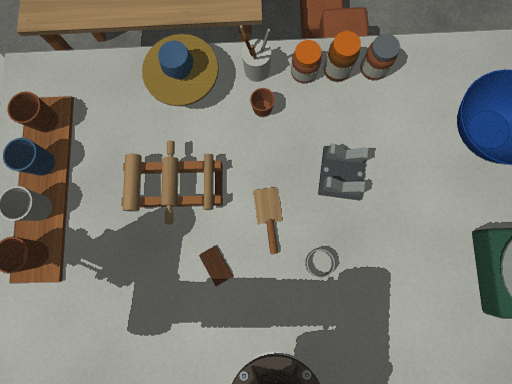

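View pics/b.png

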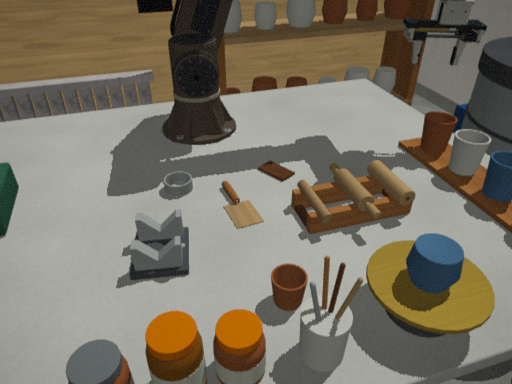

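The top view shows the rack with the blank on the left (131,182), the pin at (170,180) and the slim roller at (207,181). The V-block is at about (345,172), turned slightly. The scene view agrees. Next I'll locate these points in the world and zoom in on both.

```bash
cat > h.py <<'E'
from station import *
import numpy as np
def K(c):
    k=calibration(c);E=np.array(k['extrinsics']);return k,E[:3,:3],E[:3,3]
def ray(c,p,z):
    k,R,t=K(c);d=R.T@[(p[0]-k['cx'])/k['fx'],(p[1]-k['cy'])/k['fy'],1];o=-R.T@t
    return o+d*(z-o[2])/d[2]
def proj(c,P):
    k,R,t=K(c);q=R@np.array(P)+t;return np.array([k['cx']+k['fx']*q[0]/q[2],k['cy']+k['fy']*q[1]/q[2]])
E
python3 - <<'E'
from h import *
import cv2
for n,z,a,b in(('roller',.058,(389.3,180.1),(131.2,181.6)),('seat',.063,(153.9,228.1),(343.6,168)),('slim',.05,(312.2,202.8),(206.9,180.9)),('pin',.058,(353.4,189),(169.6,180.4))):
    print(n,ray('scene',a,z).round(3),ray('top',b,z).round(3))
im=cv2.imread('pics/a.png')
A=cv2.resize(im[135:215,310:390],None,fx=5,fy=5,interpolation=cv2.INTER_CUBIC)
B=cv2.resize(im[140:220,115:195],None,fx=5,fy=5,interpolation=cv2.INTER_CUBIC)
sc=cv2.imread('pics/b.png');
cv2.imwrite('pics/c.png',np.hstack([A,B]))
E
```

```text
roller [0.534 0.343 0.058] [0.542 0.341 0.058]
seat [ 0.548 -0.198  0.063] [ 0.556 -0.186  0.063]
slim [0.551 0.14  0.05 ] [0.538 0.152 0.05 ]
pin [0.541 0.245 0.058] [0.541 0.244 0.058]
```

View pics/c.png

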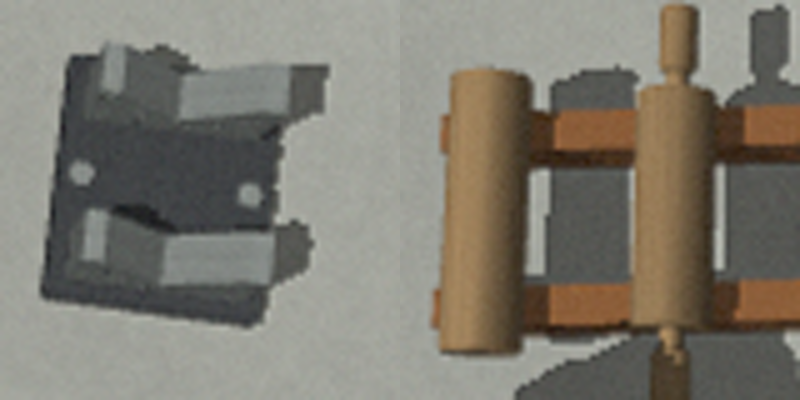

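The left crop shows the V-block base corners at (68,57), (42,295) and (252,325), with bolts at (82,172) and (250,194). The right crop shows the blank's end middles at (492,72) and (481,352).

Run:
```python
from h import *
A=lambda u,v:(310+(u+.5)/5-.5,135+(v+.5)/5-.5)
B=lambda u,v:(115+(u-400+.5)/5-.5,140+(v+.5)/5-.5)
TL,BL,BR,b1,b2=[ray('top',A(*p),.015) for p in((68,57),(42,295),(252,325),(82,172),(250,194))]
ang=lambda d:np.degrees(np.arctan2(d[1],d[0])).round(1)
n=lambda d:np.linalg.norm(d[:2]).round(4)
print('base',TL,BL,BR,'len',n(TL-BL),n(BL-BR),'yaw',ang(TL-BL),ang(BL-BR)-90,ang(b1-b2)-90,'ctr',(b1+b2)/2,(TL+BR)/2)
e=[ray('top',B(*p),.058) for p in((453,75),(441,348),(530,79),(522,350),(492,71),(481,352))]
print('blank yaw',ang(e[0]-e[1]),ang(e[2]-e[3]),'w',n(e[0]-e[2]),'L',n(e[4]-e[5]),'mid',(e[4]+e[5])/2, (e[0]+e[1]+e[2]+e[3])/4)
```

```text
base [ 0.62803291 -0.14791128  0.015     ] [ 0.50273213 -0.12707427  0.015     ] [ 0.4838933  -0.23184559  0.015     ] len 0.127 0.1065 yaw -9.4 -10.200000000000003 -9.799999999999997 ctr [ 0.55898316 -0.19374797  0.015     ] [ 0.55596311 -0.18987844  0.015     ]
blank yaw -0.4 -0.0 w 0.0397 L 0.1431 mid [0.54168038 0.33910211 0.058     ] [0.54085434 0.33909997 0.058     ]
```

```bash
python3 -m handwheel '[{"delta_pos":[0.89,-0.92,-0.2],"dr":[0,0,2.4]},{"delta_pos":[0.89,-0.92,-0.2],"dr":[0,0,2.4]},{"delta_pos":[0.89,-0.92,-0.2],"dr":[0,0,2.4]},{"delta_pos":[0.89,-0.92,-0.2],"dr":[0,0,2.4]},{"delta_pos":[0.89,-0.92,-0.2],"dr":[0,0,2.4]},{"delta_pos":[0.89,-0.92,-0.2],"dr":[0,0,2.4]},{"delta_pos":[0.89,-0.92,-0.2],"dr":[0,0,2.4]},{"delta_pos":[0.89,-0.92,-0.2],"dr":[0,0,2.4]},{"delta_pos":[0.89,-0.92,-0.2],"dr":[0,0,2.4]},{"delta_pos":[0.89,-0.92,-0.2],"dr":[0,0,2.4]}]' -1; python3 -m handwheel '[{"delta_pos":[0,0,0],"dr":[0,0,0]},{"delta_pos":[0,0,0],"dr":[0,0,0]}]'
```

```text
t: 1.5
eef_pos: [0.5419, 0.3397, 0.1856]
ee_rot: [-3.141, -0.0, 0.003]
force: [0.1, 0.9, 0.2]
width: 0.0878
gripper_force: 0.0
t: 1.7
eef_pos: [0.5414, 0.3401, 0.1853]
ee_rot: [3.141, 0.0, -0.001]
force: [-0.5, -0.1, 1.4]
width: 0.088
gripper_force: 0.0
```

```bash
python3 -m handwheel '[{"delta_pos":[0,0,-0.6],"dr":[0,0,0]},{"delta_pos":[0,0,-0.6],"dr":[0,0,0]},{"delta_pos":[0,0,-0.6],"dr":[0,0,0]},{"delta_pos":[0,0,-0.6],"dr":[0,0,0]},{"delta_pos":[0,0,-0.6],"dr":[0,0,0]},{"delta_pos":[0,0,-0.5],"dr":[0,0,0]},{"delta_pos":[0,0,-0.4],"dr":[0,0,0]},{"delta_pos":[0,0,-0.3],"dr":[0,0,0]},{"delta_pos":[0,0,0],"dr":[0,0,0]},{"delta_pos":[0,0,0],"dr":[0,0,0]}]'
python3 - <<'E'
from h import *
import cv2
cv2.imwrite('pics/d.png',cv2.resize(grab_frame('scene')[120:260,260:440,::-1],None,fx=4,fy=4))
E
```

```text
t: 2.7
eef_pos: [0.541, 0.3413, 0.06]
ee_rot: [-3.141, -0.0, 0.002]
force: [0.1, 0.1, 0.3]
width: 0.0877
gripper_force: 0.0
```

View pics/d.png

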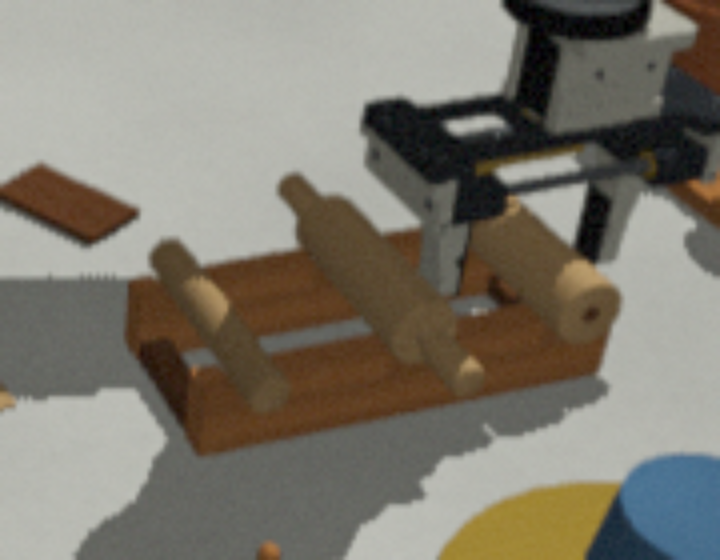

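The gripper straddles the thick blank, one finger in the gap before the pin (about (440,270) in the crop). It touches nothing, so I'll close.

```bash
python3 -m handwheel '[{"delta_pos":[0,0,0],"dr":[0,0,0]},{"delta_pos":[0,0,0],"dr":[0,0,0]},{"delta_pos":[0,0,0],"dr":[0,0,0]},{"delta_pos":[0,0,0],"dr":[0,0,0]},{"delta_pos":[0,0,0],"dr":[0,0,0]},{"delta_pos":[0,0,0],"dr":[0,0,0]},{"delta_pos":[0,0,0],"dr":[0,0,0]},{"delta_pos":[0,0,0],"dr":[0,0,0]}]' 1 30
```

```text
t: 3.55
eef_pos: [0.5408, 0.3405, 0.0595]
ee_rot: [3.141, 0.0, 0.001]
force: [0.7, -2.7, 1.4]
width: 0.0392
gripper_force: 30.0
```

```bash
python3 -m handwheel '[{"delta_pos":[0,0,0.2],"dr":[0,0,0]},{"delta_pos":[0,0,0.3],"dr":[0,0,0]},{"delta_pos":[0,0,0.5],"dr":[0,0,0]},{"delta_pos":[0,0,0.5],"dr":[0,0,0]},{"delta_pos":[0,0,0.5],"dr":[0,0,0]},{"delta_pos":[0,0,0.5],"dr":[0,0,0]},{"delta_pos":[0,0,0.5],"dr":[0,0,0]},{"delta_pos":[0,0,0.5],"dr":[0,0,0]},{"delta_pos":[0,0,0.5],"dr":[0,0,0]},{"delta_pos":[0,0,0],"dr":[0,0,0]}]'
python3 - <<'E'
from h import *
import cv2
s=get_state();print(s['width'],s['gripper_force'],s['eef_pos'])
cv2.imwrite('pics/e.png',grab_frame('scene')[:,:,::-1])
E
```

```text
t: 4.55
eef_pos: [0.5419, 0.342, 0.1826]
ee_rot: [-3.138, -0.004, 0.002]
force: [0.0, -0.8, -1.6]
width: 0.0388
gripper_force: 30.0
0.03878095646734238 29.973875284194946 [0.54186192 0.34195151 0.18261782]
```

View pics/e.png

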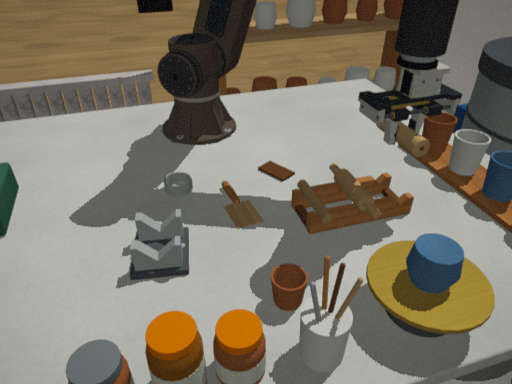

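The blank is gripped and level, and the other two haven't moved. Next I carry it to the V-block.

```bash
python3 -m handwheel '[{"delta_pos":[0.02,-0.4,0],"dr":[0,0,-0.5]},{"delta_pos":[0.02,-0.8,0],"dr":[0,0,-0.5]},{"delta_pos":[0.02,-0.9,0],"dr":[0,0,-0.5]},{"delta_pos":[0.02,-0.9,0],"dr":[0,0,-0.5]},{"delta_pos":[0.02,-0.9,0],"dr":[0,0,-0.5]},{"delta_pos":[0.02,-0.9,0],"dr":[0,0,-0.5]},{"delta_pos":[0.02,-0.9,0],"dr":[0,0,-0.5]},{"delta_pos":[0.02,-0.9,0],"dr":[0,0,-0.5]},{"delta_pos":[0.02,-0.9,0],"dr":[0,0,-0.5]},{"delta_pos":[0.02,-0.9,0],"dr":[0,0,-0.5]}]'; python3 -m handwheel '[{"delta_pos":[0.02,-0.9,0],"dr":[0,0,-0.5]},{"delta_pos":[0.02,-0.9,0],"dr":[0,0,-0.5]},{"delta_pos":[0.02,-0.9,0],"dr":[0,0,-0.5]},{"delta_pos":[0.02,-0.9,0],"dr":[0,0,-0.5]},{"delta_pos":[0.02,-0.9,0],"dr":[0,0,-0.5]},{"delta_pos":[0.02,-0.9,0],"dr":[0,0,-0.5]},{"delta_pos":[0.02,-0.9,0],"dr":[0,0,-0.5]},{"delta_pos":[0.02,-0.8,0],"dr":[0,0,-0.5]},{"delta_pos":[0.02,-0.6,0],"dr":[0,0,-0.5]},{"delta_pos":[0.02,-0.3,0],"dr":[0,0,-0.3]}]';  python3 -m handwheel '[{"delta_pos":[0,0,0],"dr":[0,0,0]},{"delta_pos":[0,0,0],"dr":[0,0,0]}]'
```

```text
t: 5.6
eef_pos: [0.5458, 0.0863, 0.1789]
ee_rot: [3.141, 0.001, -0.088]
force: [0.0, -0.5, -2.1]
width: 0.0389
gripper_force: 30.0
t: 6.6
eef_pos: [0.5513, -0.1533, 0.1788]
ee_rot: [3.141, 0.002, -0.173]
force: [-0.1, -0.0, -2.6]
width: 0.0393
gripper_force: 30.0
t: 6.8
eef_pos: [0.5523, -0.1512, 0.1792]
ee_rot: [-3.142, 0.001, -0.171]
force: [-1.4, -0.0, -1.4]
width: 0.0394
gripper_force: 30.0
```

```bash
python3 -m handwheel '[{"delta_pos":[0.04,-0.4,0],"dr":[0,0,0]},{"delta_pos":[0.04,-0.5,-0.2],"dr":[0,0,0]},{"delta_pos":[0.04,-0.4,-0.4],"dr":[0,0,0]},{"delta_pos":[0,0,-0.5],"dr":[0,0,0]},{"delta_pos":[0,0,-0.5],"dr":[0,0,0]},{"delta_pos":[0,0,-0.5],"dr":[0,0,0]},{"delta_pos":[0,0,-0.2],"dr":[0,0,0]},{"delta_pos":[0,0,0],"dr":[0,0,0]},{"delta_pos":[0,0,0],"dr":[0,0,0]}]'
python3 - <<'E'
from h import *
import cv2
a=cv2.resize(grab_frame('scene')[170:290,80:220,::-1],None,fx=4,fy=4)
b=cv2.resize(grab_frame('top')[120:220,290:390,::-1],(400,480))
cv2.imwrite('pics/f.png',cv2.resize(np.hstack([a,b]),(800,400)))
E
```

```text
t: 7.7
eef_pos: [0.5567, -0.1904, 0.1106]
ee_rot: [3.141, -0.0, -0.17]
force: [0.2, -0.3, -1.7]
width: 0.0394
gripper_force: 30.0
```

View pics/f.png

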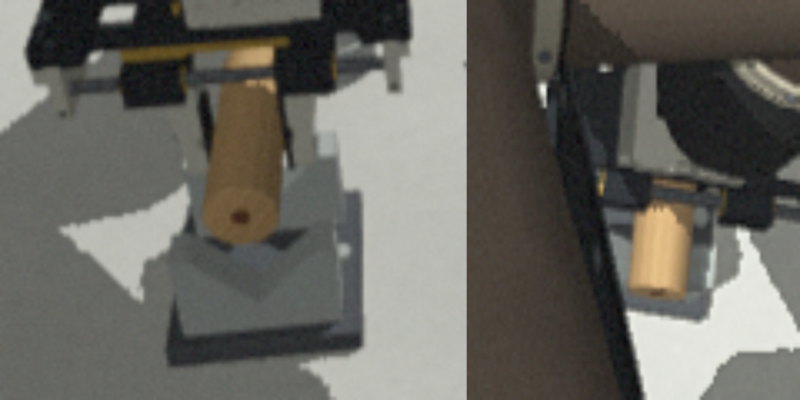

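The blank hangs above and along the V. Its near end face is at (240,214) in the left crop and the near V bottom is at (262,298). I'll compare these against the predicted positions to correct the sideways offset.

Run:
```python
from h import *
P=lambda u,v:(80+u*.3,170+v*.3)
th=-.171;R=np.array([[np.cos(th),-np.sin(th)],[np.sin(th),np.cos(th)]])
tcp=np.array([.5567,-.1904])
e=ray('scene',P(240,214),.109)[:2]; v=ray('scene',P(262,298),.035)[:2]
print('blank end - tcp in V frame',R.T@(e-tcp),'Vbottom - tcp',R.T@(v-tcp))
for u in((184,335),(335,318)): print('jaw base',R.T@(ray('scene',P(*u),.015)[:2]-tcp))
for u in((165,364),(360,347)): print('base bottom corner',R.T@(ray('scene',P(*u),0)[:2]-tcp))
```

```text
blank end - tcp in V frame [ 0.06721352 -0.00113791] Vbottom - tcp [ 0.05304108 -0.00038882]
jaw base [ 0.05560575 -0.04647179]
jaw base [0.05416079 0.03829712]
base bottom corner [ 0.06187887 -0.05891606]
base bottom corner [0.0643418  0.05106185]
```

All offsets agree within 4 mm. I'll shift 2 mm toward −y and lower gently.

```bash
python3 -m handwheel '[{"delta_pos":[0,-0.07,-0.2],"dr":[0,0,0]},{"delta_pos":[0,0,-0.3],"dr":[0,0,0]},{"delta_pos":[0,0,-0.3],"dr":[0,0,0]},{"delta_pos":[0,0,-0.2],"dr":[0,0,0]},{"delta_pos":[0,0,-0.2],"dr":[0,0,0]},{"delta_pos":[0,0,-0.1],"dr":[0,0,0]},{"delta_pos":[0,0,-0.1],"dr":[0,0,0]},{"delta_pos":[0,0,0],"dr":[0,0,0]},{"delta_pos":[0,0,0],"dr":[0,0,0]}]'; python3 -m handwheel '[{"delta_pos":[0,0,-0.03],"dr":[0,0,0]},{"delta_pos":[0,0,-0.03],"dr":[0,0,0]},{"delta_pos":[0,0,0],"dr":[0,0,0]}]'
```

```text
t: 8.7
eef_pos: [0.5567, -0.1922, 0.0687]
ee_rot: [3.142, -0.0, -0.17]
force: [0.8, 0.3, -1.7]
width: 0.0391
gripper_force: 30.0
t: 9.0
eef_pos: [0.5565, -0.1922, 0.0668]
ee_rot: [-3.142, -0.0, -0.17]
force: [0.7, -0.1, -2.7]
width: 0.0392
gripper_force: 30.0
```

```bash
python3 -m handwheel '[{"delta_pos":[0,0,-0.03],"dr":[0,0,0]},{"delta_pos":[0,0,-0.03],"dr":[0,0,0]},{"delta_pos":[0,0,0],"dr":[0,0,0]},{"delta_pos":[0,0,0],"dr":[0,0,0]}]';python3 -m handwheel '[{"delta_pos":[0,0,-0.03],"dr":[0,0,0]},{"delta_pos":[0,0,0],"dr":[0,0,0]},{"delta_pos":[0,0,0],"dr":[0,0,0]}]'
```

```text
t: 9.4
eef_pos: [0.5565, -0.1922, 0.065]
ee_rot: [3.142, -0.0, -0.17]
force: [0.4, 0.2, -1.4]
width: 0.0396
gripper_force: 30.0
t: 9.7
eef_pos: [0.5566, -0.1922, 0.0648]
ee_rot: [3.141, -0.0, -0.169]
force: [-3.0, 2.0, 5.7]
width: 0.039
gripper_force: 30.0
```

Contact came at the expected height (force rose about 7 N). I'll ease the grip, then open.

```bash
python3 -m handwheel '[{"delta_pos":[0,0,-0.02],"dr":[0,0,0]},{"delta_pos":[0,0,0],"dr":[0,0,0]},{"delta_pos":[0,0,0],"dr":[0,0,0]}]' - 4; python3 -m handwheel '[{"delta_pos":[0,0,0],"dr":[0,0,0]},{"delta_pos":[0,0,0],"dr":[0,0,0]},{"delta_pos":[0,0,0],"dr":[0,0,0]},{"delta_pos":[0,0,0],"dr":[0,0,0]},{"delta_pos":[0,0,0],"dr":[0,0,0]},{"delta_pos":[0,0,0],"dr":[0,0,0]},{"delta_pos":[0,0,0],"dr":[0,0,0]},{"delta_pos":[0,0,0],"dr":[0,0,0]}]' -1
```

```text
t: 10.0
eef_pos: [0.5568, -0.192, 0.0639]
ee_rot: [-3.141, -0.001, -0.17]
force: [-1.1, 2.2, 5.8]
width: 0.0397
gripper_force: 4.0
t: 10.8
eef_pos: [0.5565, -0.1922, 0.0635]
ee_rot: [3.142, -0.0, -0.17]
force: [0.1, 0.7, 0.2]
width: 0.0873
gripper_force: 0.0
```

```bash
python3 -m handwheel '[{"delta_pos":[0,0,0.2],"dr":[0,0,0]},{"delta_pos":[0,0,0.4],"dr":[0,0,0]},{"delta_pos":[0,0,0.6],"dr":[0,0,0]},{"delta_pos":[0,0,0.8],"dr":[0,0,0]},{"delta_pos":[0,0,0.9],"dr":[0,0,0]},{"delta_pos":[-0.3,0,0.9],"dr":[0,0,0]},{"delta_pos":[-0.5,0.4,0.8],"dr":[0,0,0]},{"delta_pos":[-0.5,0.8,0.2],"dr":[0,0,0]},{"delta_pos":[-0.4,0.9,0],"dr":[0,0,0]},{"delta_pos":[0,0.9,0],"dr":[0,0,0]}]'; python3 -m handwheel '[{"delta_pos":[0,0.9,0],"dr":[0,0,0]},{"delta_pos":[0,0.9,0],"dr":[0,0,0]},{"delta_pos":[0,0.9,0],"dr":[0,0,0]},{"delta_pos":[0,0.9,0],"dr":[0,0,0]},{"delta_pos":[0,0.9,0],"dr":[0,0,0]},{"delta_pos":[0,0.5,0],"dr":[0,0,0]},{"delta_pos":[0,0,0],"dr":[0,0,0]},{"delta_pos":[0,0,0],"dr":[0,0,0]}]'
python3 - <<'E'
from h import *
import cv2
a=cv2.resize(grab_frame('scene')[170:290,80:220,::-1],None,fx=4,fy=4)
b=cv2.resize(grab_frame('top')[120:220,290:390,::-1],(480,480))
for c in('scene','top'):
    for q,z in(('roller_mid',.063),('vblock_seat',.063),('slim_mid',.05),('pin_mid',.058)):
        print(c,q,[(ray(c,d['location'],z)[:2].round(3).tolist(),round(d['conf'],2)) for d in mark_of(c,q)[:1]])
cv2.imwrite('pics/g.png',cv2.resize(np.hstack([a,b]),(780,360)))
E
```

```text
t: 11.8
eef_pos: [0.5043, -0.1016, 0.2093]
ee_rot: [-3.141, -0.002, -0.171]
force: [0.3, 0.3, 0.6]
width: 0.0873
gripper_force: 0.0
t: 12.6
eef_pos: [0.5054, 0.0478, 0.2079]
ee_rot: [-3.141, -0.0, -0.169]
force: [-0.2, -0.5, 0.5]
width: 0.0878
gripper_force: 0.0
scene roller_mid [([0.557, -0.192], 0.89)]
scene vblock_seat [([0.549, -0.198], 0.66)]
scene slim_mid [([0.542, 0.146], 0.59)]
scene pin_mid [([0.542, 0.241], 0.97)]
top roller_mid [([0.554, -0.194], 0.59)]
top vblock_seat [([0.562, -0.191], 0.8)]
top slim_mid [([0.533, 0.151], 0.67)]
top pin_mid [([0.538, 0.249], 0.7)]
```

View pics/g.png

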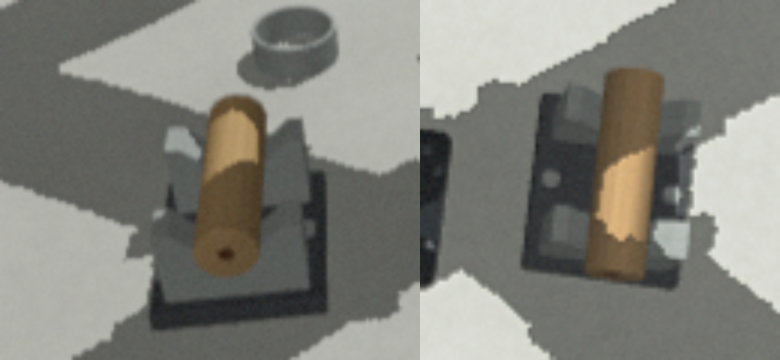

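Both views show the blank lying in both Vs, parallel to them and centred. The end face at (228,252) in the left crop sits down in the near V. The arm is clear and the pin and slim roller haven't moved.

```bash
python3 -c "from station import job_done;print(job_done())"
```

```text
the job is handed in; nothing more can be done
None
```

The thick blank was set down gently in both Vs, aligned and centred to within a few millimetres by the camera check, with the slim roller and pin left in place; I handed the job in at about 13 s, and no verdict came back.

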